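# Park a guide roller at the top of its sloped gutter and close the keeper

### The job

With the fingertips only, push the white roller up the sloped steel gutter, over the small ridge and up to the stop at the top, so that it stays there by itself. Then push the dark swinging keeper arm fully across the gutter behind the roller so that it cannot roll back. Do not lift the roller out of the gutter or pick anything up, and leave the other things on the table where they are.

Things in the scene. Friction and masses are not known exactly. Their poses are not given: they have to be found in the camera images.
- roller: loose white nylon roller, a cylinder 50 mm in diameter, 66 mm long, bearings in its ends, about 0.3 kg, slippery (friction about 0.2), lying across the gutter. It starts against the low lip and rolls back there when let go anywhere below the ridge. Origin at its centre, x along its axis (y, z turn as it rolls).
- channel: the fixed sloped steel gutter. Origin: middle of its floor's top face, 38 mm above the table. y uphill (roughly to the robot's left, within 0.3 rad), rising 0.11 rad; z square to the floor; x across, away from the robot. Inside x -37 to 37, y -120 to 120 mm. Side walls 4 mm thick, 17 mm high; the roller stands well above them.
- low_lip (a point): inner top edge, mid-width, of the lip at the gutter's lower end (gutter y -120 mm): 9 mm high, 6 mm thick; fingers pass over it to reach the roller's downhill side.
- seat (a point): where the parked roller's centre goes (gutter y 94.5, z 25 mm). The roller is held between the top stop and a rounded ridge across the floor at gutter y 83 mm, 1.8 mm high; a push of 1 to 5 N takes it over the ridge.
- top_stop (a point): inner top edge, mid-width, of the stop plate at the gutter's upper end (gutter y 120 mm), 34 mm high.
- keeper (a joint): dark steel arm 92 mm long, 8 thick, 14 high (20 to 34 mm above the gutter floor) on a pin square to the floor, on the gutter's far side. 0: points downhill, parallel to the gutter; negative (to -0.5): outward; 1.57: fully across, on a tab on the near wall. Closes clockwise seen from above; friction 0.03 N m holds it where left. Starts -0.45 to 0.
- keeper_pivot (a point): point on the keeper's pin, at mid height of the arm: x 52, y 61.5, z 27 mm in the gutter's frame.
- keeper_post (a point): centre of the top of the upright round post on the keeper arm, 80 mm from the pin; 12 mm in diameter, 28 mm tall, its top 47 mm above the plane of the gutter floor. A fingertip can push the post or the arm.
- press_mould: hand press for moon cakes, white barrel with a green knob on top, 69 mm across, 169 mm tall, standing; origin at the centre of its underside. Bystander.
- tape_roll: roll of packing tape lying flat, 102 mm across, 49 mm high; origin at the centre of its underside. Bystander.
- moon_cake: moon cake on the table, 74 mm across, 34 mm high; origin at the centre of its underside. Bystander.
- moon_cake_b: second moon cake on the table, 74 mm across, 32 mm high; origin at the centre of its underside. Bystander.
- mould_plate: white round pattern plate lying flat, 56 mm across, 11 mm high; origin at the centre of its underside. Bystander.
- scraper_green: flat plastic dough scraper, 68 x 160 x 9 mm, lying; origin at the centre of its underside. Bystander.
Mind the look-alikes: they are no part of the job. There is more than one size of the roller; the job needs the middle-sized.

How it is judged:
By the outcome, as a careful person would: the job done as asked, in the order asked, and still so for the second after the job is handed in, with the robot touching nothing.
It also fails if it takes over 64 s, if anything falls off the work surface, if the arm or the gripper's body presses on something with over 40 N, if the wrist force passes 120 N, or if a joint passes its speed limit or range.

### The arm

A 6-joint arm with a two-finger parallel gripper is mounted at the origin on the work surface; the furniture and walls round the work are solid. World frame = base frame: x ahead of the robot, y to its left, z up, the work surface at z = 0. Lengths are in m, angles in rad, forces in N, time in s.
With the tool pointing down it reaches from about 0.325 to 0.85 m from the base axis. Payload 15.5 kg.
Tool frame: the origin (TCP) lies midway between the tips of the shut fingers; the grasp point (between the pads) lies robot.hold_point_z behind it (robot.hold_point_z is the distance from the TCP to the grasp point, in m); z points along the fingers, y is the line along which they close (so a half turn about z gives the same grasp; the last joint's range is limited). The gripper opens to 91 mm and grips with 3 to 60 N. Pads are 32 mm wide; open, the fingers measure 118 mm over their backs; the gripper's body (76 mm by 178 mm) begins 60 mm behind the grasp point.
Start: joints at [-1.242, 0.494, 1.345, -0, 1.302, -0.096], TCP at [0.257, -0.57, 0.18] pointing down, gripper open.
Joint ranges: [-2.91, 2.91], [-0.82, 2.16], [0.22, 2.67], [-1.22, 4.37], [0.12, 2.79], [-3.08, 3.08]. Speed limits (rad/s): [1.89, 1.89, 2.57, 3.01, 3.01, 3.01].

### API

Orientations are given as [roll, pitch, yaw] about the fixed x, y, z axes, in that order (R = Rz(yaw) Ry(pitch) Rx(roll)).
In Python, from bench import get_obs, viewer, robot gives the robot as it stands.
- The arm moves only by the tool arm_command, never from a script. Its argument "plan" is a list of rows, each an object with "xyz": the shift along the tool's x, y, z in units of 50 mm (1.0 is 50 mm), a list of three; "turn": the turn, a rotation vector about the tool's x, y, z in units of 8 degrees (1.0 is 8 degrees), a list of three. In form: [{"xyz": [tx, ty, tz], "turn": [wx, wy, wz]}, ...]. A call has 1 to 8 rows; each row is the pose to reach, as a shift and turn from the pose commanded when the call began, along the tool's axes at that moment; what a row does not reach only later rows make up. A row lasts 1/10 s, in which the tool goes at most 50 mm and 8.59 degrees, less where a joint would pass 70% of its speed; a pose out of reach is approached as far as the arm can. A call with a gripper value outside its range is refused whole. "fingers" is the opening, from 0 (shut) to 1 (fully open), set as the call begins (left out, the last holds). The fingers move at their own pace and stop on an object; "newtons" is the grip in N (left out, the last holds). Time passes only in rows, so rows that repeat a pose let the fingers close. It gives the time, the measured TCP pose, the force, the opening and the grip force at its end, in the units of the state.
- get_obs(): the state, without advancing time (a new reading comes with each control period).
- viewer.get_image(name): name is "scene" or "top" or "wrist"; returns a dict with "pixels" (400x640x3 uint8, blue, green, red), "camera_matrix" (3x3 intrinsics, pixels), "rvec" (rotation vector, rad) and "tvec" (3), from world to camera coordinates, as OpenCV has them. Camera axes: x right, y down, z forward; pixel columns grow to the right and rows downward; lengths in m; the calibration is good to about 2 mm. A picture is of the moment at which its call begins. There is no depth.
- robot.hand_in(): hands the job in; it is judged then, once.
Trained networks look in a picture, given as the dict that the camera call returned (one of the last four; its "shot" number tells which), for a name from the list of things; names that differ only in an ending like _2 or _b are one class to them, and where a whole thing is asked for, a point or a joint stands for the part that bears it (a point fixed in the world has none). Each returns a list of dicts, best first, with "score" (0 to 1); they miss things now and then, are a little off and sometimes report something else, mostly with a low value. They report only what shows in the picture. A call takes as long as a camera call. They do not tell look-alikes from the thing itself.
- viewer.trace(thing, picture): "mask" (400x640 bool, what is visible of it).
- viewer.pinpoint(thing, picture): "xyz" ([x, y, z] in m, in the coordinates of the camera as it stood for that picture, good to about 4 mm: a listed point, or the origin of a listed thing).
The state is a dict: "time_s": time; "qpos": joint angles; "dq": joint speeds; "joint_efforts": joint torques, N m; "ee_pos": TCP position; "tool_rot": TCP orientation; "force": force on the tool from outside, world axes, zero at the start; "wrist_torque": the same for the moment, N m; "width": opening from 0.0 (shut) to 1.0 (fully open); "gripper_force": force on a finger pad.
Only numpy, scipy, OpenCV 4.12 (cv2) and the standard library are available. Lean on these libraries where they do the work, as an engineer would, in place of code of your own. Each camera call takes 0.05 s, during which the arm holds its last target. There are 200 camera calls.

## Working session

There is one attempt and no reset: what is moved stays moved. The work goes in short steps, Python scripts to look and compute and a tool call to move; the robot and the scene stay as the last step left them, time stands still between calls to the robot, and variables do not carry over. Pictures are saved under pics/ and viewed, at most 10 in all, crops included, and the job is handed in when it is done.

Besides the shell and the picture viewer there is one more tool, called after "Emit:" as name(argument=value, ...) on one line, values as JSON. arm_command: Moves the arm, as the interface text tells. Its arguments: {"type":"object","properties":{"plan":{"type":"array"},"fingers":{"type":"number"},"newtons":{"type":"number"}},"required":["plan"]}

```bash
mkdir -p pics
cat > h.py <<'E'
import numpy as np, cv2
from bench import get_obs, viewer, robot
from scipy.spatial.transform import Rotation as Ro
def w(p,im):
    R=cv2.Rodrigues(np.array(im["rvec"],float))[0]
    return R.T@(np.array(p)-np.array(im["tvec"]).ravel())
def px(P,im):
    return cv2.projectPoints(np.array([P],float),np.array(im["rvec"],float),np.array(im["tvec"],float),np.array(im["camera_matrix"]),None)[0].ravel().round()
E
python3 - <<'E'
from h import *
ims={n:viewer.get_image(n) for n in("scene","top")}
cv2.imwrite("pics/a.png",np.vstack([cv2.resize(ims[n]["pixels"],None,fx=.75,fy=.75) for n in ims]))
for n,im in ims.items():
    for t in "roller channel low_lip seat top_stop keeper_pivot keeper_post press_mould tape_roll moon_cake mould_plate scraper_green".split():
        for d in viewer.pinpoint(t,im)[:4]:
            P=w(d["xyz"],im); print(n,t,round(d["score"],2),P.round(3),px(P,im))
o=get_obs();print(o["ee_pos"],o["tool_rot"],o["force"],robot.hold_point_z)
E
```

```text
scene roller 0.72 [ 0.518 -0.116  0.05 ] [358. 194.]
scene roller 0.63 [ 0.344 -0.081  0.015] [320. 231.]
scene roller 0.62 [ 0.184 -0.343  0.037] [375. 305.]
scene channel 0.66 [ 0.497 -0.012  0.04 ] [327. 189.]
scene channel 0.32 [0.474 0.104 0.084] [293. 171.]
scene low_lip 0.81 [ 0.521 -0.13   0.042] [362. 197.]
scene seat 0.93 [0.482 0.077 0.073] [302. 175.]
scene seat 0.7 [ 0.575 -0.021  0.081] [341. 168.]
scene top_stop 0.62 [0.478 0.103 0.084] [294. 170.]
scene keeper_pivot 0.83 [0.535 0.053 0.072] [316. 169.]
scene keeper_pivot 0.29 [0.481 0.075 0.073] [302. 175.]
scene keeper_post 0.7 [ 0.574 -0.021  0.083] [341. 168.]
scene keeper_post 0.18 [0.48  0.079 0.074] [301. 175.]
scene tape_roll 0.75 [ 0.507 -0.386 -0.002] [435. 241.]
scene moon_cake 0.95 [ 0.364 -0.202 -0.   ] [358. 246.]
scene mould_plate 0.57 [0.351 0.155 0.   ] [260. 205.]
scene mould_plate 0.48 [ 0.499 -0.011  0.038] [327. 189.]
scene scraper_green 0.66 [ 0.374 -0.341  0.006] [403. 262.]
top roller 0.95 [ 0.518 -0.121  0.055] [369. 141.]
top roller 0.69 [ 0.186 -0.34   0.037] [455. 263.]
top roller 0.61 [ 0.3
[... 255 characters left out ...]
102 0.084] [286. 157.]
top keeper_pivot 0.69 [0.54  0.052 0.068] [304. 134.]
top keeper_pivot 0.57 [ 0.52  -0.135  0.039] [373. 142.]
top keeper_post 0.61 [ 0.576 -0.015  0.083] [329. 119.]
top press_mould 0.56 [ 0.433  0.37  -0.002] [193. 180.]
top tape_roll 0.64 [ 0.504 -0.392  0.003] [463. 148.]
top moon_cake 0.96 [ 0.358  0.278 -0.002] [226. 206.]
top moon_cake 0.53 [ 0.363 -0.2   -0.004] [397. 200.]
top moon_cake 0.32 [ 0.575 -0.017  0.078] [330. 120.]
top mould_plate 0.56 [0.348 0.152 0.002] [271. 208.]
top mould_plate 0.53 [ 0.362 -0.206 -0.002] [399. 200.]
[ 0.25701412 -0.56972577  0.1796278 ] [3.14157379e+00 2.28178284e-05 4.23842264e-01] [ 0.13506897 -0.66843419  0.75160766] 0.0188
```

View pics/a.png

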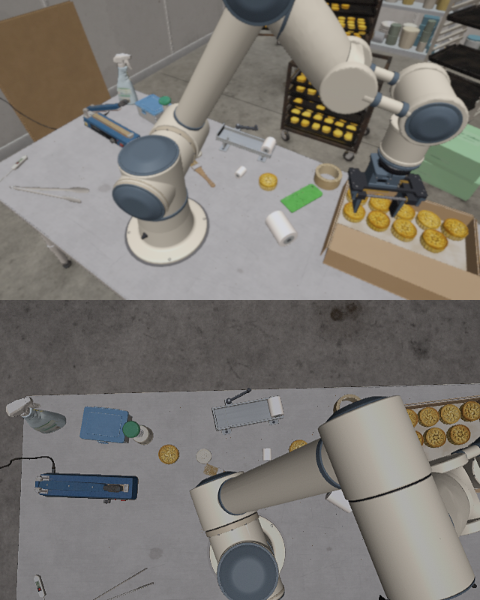

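Roller candidates in the top view: (369,141) lies in the gutter; (455,263) is a larger one near the base; (356,204) is a small one. The one in the gutter fits: it is the middle size and rests against the low lip. Next I'll confirm it in a crop and fit the gutter frame.

```bash
cat >> h.py <<'E'
from scipy.optimize import least_squares
L={"low_lip":[0,-.120,.009],"seat":[0,.0945,.025],"top_stop":[0,.120,.034],"keeper_pivot":[.052,.0615,.027],"channel":[0,0,0]}
def CR(yaw): return (Ro.from_euler("z",yaw)*Ro.from_euler("x",.11)).as_matrix()
def fit(obs): # [(name, world)]
    f=lambda q: np.concatenate([(np.array([q[0],q[1],.038])+CR(q[2])@np.array(L[n])-P) for n,P in obs])
    s=least_squares(f,[.5,-.02,.18],loss="soft_l1",f_scale=.004); return s.x,f(s.x).reshape(-1,3)
def to_ch(P,q): return CR(q[2]).T@(np.array(P)-[q[0],q[1],.038])
def move(pc,q,tilt=True):
    "command (xyz units, turn units) from present pose to channel point pc, tool x=ch x, tool z=-ch z"
    o=get_obs(); R=Ro.from_euler("xyz",o["tool_rot"]).as_matrix()
    T=np.array([q[0],q[1],.038])+CR(q[2])@np.array(pc)
    Rt=CR(q[2])@np.diag([1,-1,-1])
    return (R.T@(T-o["ee_pos"])/.05).round(2), (np.degrees(Ro.from_matrix(R.T@Rt).as_rotvec())/8).round(2)
E
python3 - <<'E'
from h import *
obs=[];img={}
for n in("scene","top"):
    im=img[n]=viewer.get_image(n)
    for t in L:
        d=viewer.pinpoint(t,im)
        if d: obs.append((t,w(d[0]["xyz"],im)))
q,r=fit(obs);print(q.round(4));print([(o[0],(x*1000).round(0)) for o,x in zip(obs,r)])
for n,im in img.items():
    for t in("roller","keeper_post"):
        d=viewer.pinpoint(t,im)
        if d: print(t,(to_ch(w(d[0]["xyz"],im),q)*1000).round(1))
print("above",move([0,-.165,.10],q),"low",move([0,-.165,.024],q))
c=img["top"]["pixels"][90:290,260:500]; s=img["scene"]["pixels"][130:330,270:510]
cv2.imwrite("pics/b.png",np.hstack([cv2.resize(c,(400,333),interpolation=cv2.INTER_CUBIC),cv2.resize(s,(400,333),interpolation=cv2.INTER_CUBIC)]))
E
```

```text
[ 0.4982 -0.015   0.1966]
[('low_lip', array([-1., -4., -8.])), ('seat', array([-56.,  21.,   3.])), ('top_stop', array([ 1., -6., -2.])), ('keeper_pivot', array([ 1., -3., -4.])), ('channel', array([-1., -3.,  1.])), ('low_lip', array([ 1.,  5., -4.])), ('seat', array([ 3.,  5., -5.])), ('top_stop', array([-1., -2.,  1.])), ('keeper_pivot', array([-0.,  0.,  4.])), ('channel', array([0., 4., 1.]))]
roller [-372.  -258.4   30.6]
keeper_post [ 73.9 -17.2  47.5]
roller [  -2.5 -104.3   26.1]
keeper_post [ 74.7 -15.9  43.4]
above (array([ 8.17, -4.72,  1.21]), array([0.78, 0.09, 1.63])) low (array([ 8.21, -4.88,  2.72]), array([0.78, 0.09, 1.63]))
```

View pics/b.png

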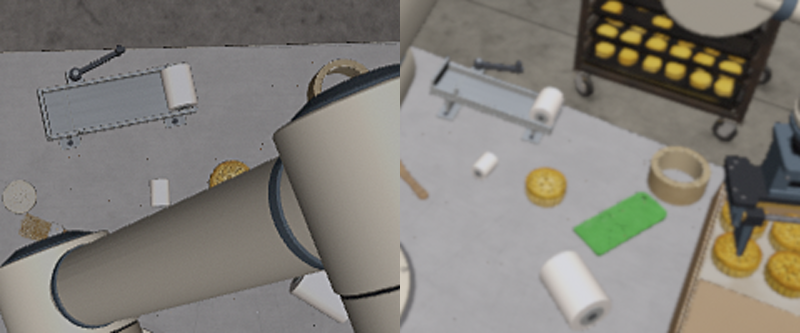

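The crop confirms it: the roller in the gutter (crop 180,87) is clearly bigger than the small one at (160,192) and smaller than the big one at (575,285), so it is the middle size. The keeper is open outward at crop (95,62). I'm moving now.

Emit:
arm_command(plan=[{"xyz":[0.8,-0.4,-0.3],"turn":[0,0,0]},{"xyz":[1.6,-0.9,-0.3],"turn":[0.2,0,0.4]},{"xyz":[2.5,-1.4,-0.3],"turn":[0.4,0,0.8]},{"xyz":[3.3,-1.9,-0.3],"turn":[0.6,0,1.2]},{"xyz":[4.1,-2.4,-0.2],"turn":[0.78,0.09,1.6]},{"xyz":[4.9,-2.8,0],"turn":[0.78,0.09,1.6]},{"xyz":[5.7,-3.3,0.3],"turn":[0.78,0.09,1.6]},{"xyz":[6.5,-3.8,0.5],"turn":[0.78,0.09,1.6]}], fingers=0)

```text
time_s: 2.9
ee_pos: [0.4758, -0.2612, 0.1539]
tool_rot: [-3.032, -0.0, 0.2]
force: [1.3, -0.1, 0.5]
width: 0.329
gripper_force: 0.0
```

Run:
```python
from h import *
q=[.4982,-.015,.19]
print(move([0,-.175,.10],q)); o=get_obs();print(o["time_s"],o["ee_pos"],o["force"])
```

```text
(array([ 1.38, -0.95,  0.82]), array([0.  , 0.01, 0.07]))
2.9 [ 0.47584064 -0.26121885  0.15393963] [ 1.25304337 -0.10504258  0.52303544]
```

Emit:
arm_command(plan=[{"xyz":[0.7,-0.5,0.4],"turn":[0,0,0.07]},{"xyz":[1.38,-0.95,0.82],"turn":[0,0,0.07]},{"xyz":[1.38,-0.95,0.82],"turn":[0,0,0.07]},{"xyz":[1.38,-0.95,0.82],"turn":[0,0,0.07]}])

```text
time_s: 3.3
ee_pos: [0.5326, -0.1978, 0.1187]
tool_rot: [-3.032, 0.001, 0.192]
force: [-0.0, -0.3, 0.2]
width: 0.007
gripper_force: 0.0
```

Run:
```python
from h import *
obs=[]
P={"post":[],"rol":[]}
for n in("scene","top","wrist"):
    im=viewer.get_image(n)
    for t in L:
        d=viewer.pinpoint(t,im)
        if d and d[0]["score"]>.4:
            obs.append((t,w(d[0]["xyz"],im)))
    for t in("roller","keeper_post"):
        d=viewer.pinpoint(t,im)
        if d: P.setdefault(n+t,w(d[0]["xyz"],im))
    cv2.imwrite(f"pics/c_{n}.png",im["pixels"])
obs=[o for o in obs if np.linalg.norm(o[1][:2]-[.498,-.015])<.16]
q,r=fit(obs);print(q.round(4));print([(o[0],(x*1000).round(0)) for o,x in zip(obs,r)])
for k,v in P.items():
    if len(v): print(k,(to_ch(v,q)*1000).round(0))
print((to_ch(get_obs()["ee_pos"],q)*1000).round(1),move([0,-.160,.024],q),get_obs()["time_s"])
```

```text
[ 0.4977 -0.0134  0.1928]
[('low_lip', array([-1., -3., -5.])), ('seat', array([-0.,  0., -0.])), ('top_stop', array([ 4., -2.,  0.])), ('keeper_pivot', array([ 3.,  1., -0.])), ('channel', array([-1., -3., -2.])), ('low_lip', array([ 2.,  2., -2.])), ('seat', array([-1., -2., -5.])), ('keeper_pivot', array([-1.,  5.,  1.])), ('channel', array([-3.,  3., -1.]))]
sceneroller [-372. -265.   27.]
scenekeeper_post [ 77. -18.  47.]
toproller [-372. -260.   27.]
wristroller [   3. -105.   25.]
wristkeeper_post [ 71. -20.  48.]
[  -1.3 -178.3  101.2] (array([ 0.03, -0.37,  1.54]), array([ 0.  ,  0.  , -0.02])) 4.5
```

View pics/c_wrist.png

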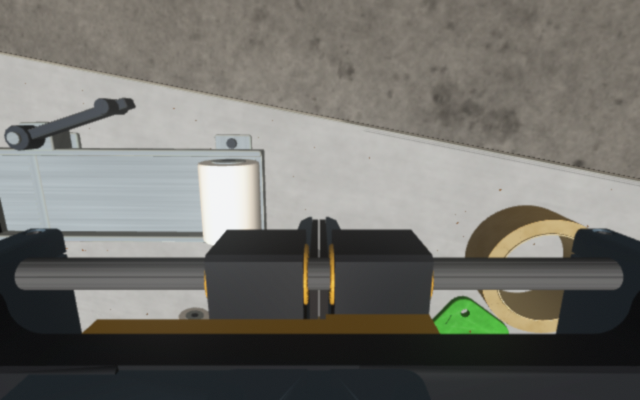

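The wrist view shows the white roller at (228,200) against the low lip at (263,190), and the keeper with its pin at (18,135) and post near (115,103). The shut fingers are just downhill of the gutter, so I'll descend and start the push.

Emit:
arm_command(plan=[{"xyz":[0,-0.1,0.6],"turn":[0,0,0]},{"xyz":[0,-0.25,1.1],"turn":[0,0,0]},{"xyz":[0,-0.25,1.5],"turn":[0,0,0]},{"xyz":[0,-0.25,1.54],"turn":[0,0,0]},{"xyz":[0.03,-0.45,1.54],"turn":[0,0,0]},{"xyz":[0.03,-0.7,1.54],"turn":[0,0,0]},{"xyz":[0.03,-0.9,1.54],"turn":[0,0,0]},{"xyz":[0.03,-1.1,1.54],"turn":[0,0,0]}])

```text
time_s: 5.3
ee_pos: [0.5221, -0.1353, 0.0494]
tool_rot: [-3.033, -0.0, 0.191]
force: [0.5, -0.1, -0.2]
width: 0.004
gripper_force: 0.0
```

Run:
```python
from h import *
q=[.4977,-.0134,.1928]
im=viewer.get_image("wrist");cv2.imwrite("pics/d.png",im["pixels"])
for d in viewer.pinpoint("roller",im)[:2]: print(d["score"],(to_ch(w(d["xyz"],im),q)*1000).round(0))
o=get_obs();print((to_ch(o["ee_pos"],q)*1000).round(1),o["force"],o["time_s"])
```

```text
0.67 [   1. -105.   23.]
[   0.3 -121.8   24.8] [-0.77204846 -0.86514322 -0.76348001] 5.4
```

View pics/d.png

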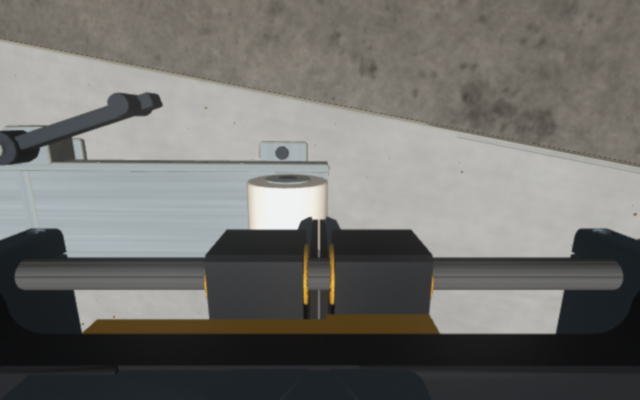

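The roller (248–328, 178–230) still sits at the low end and the thin fingertips (about 318,220) are just at its downhill side. I'll keep pushing gently.

Emit:
arm_command(plan=[{"xyz":[0,-0.15,0],"turn":[0,0,0]},{"xyz":[0,-0.3,0],"turn":[0,0,0]},{"xyz":[0,-0.45,0],"turn":[0,0,0]},{"xyz":[0,-0.6,0],"turn":[0,0,0]},{"xyz":[0,-0.75,0],"turn":[0,0,0]},{"xyz":[0,-0.9,0],"turn":[0,0,0]}])

```text
time_s: 6.0
ee_pos: [0.5133, -0.0917, 0.0535]
tool_rot: [-3.032, 0.001, 0.19]
force: [1.2, -0.7, 0.7]
width: 0.007
gripper_force: 0.0
```

Run:
```python
from h import *
q=[.4977,-.0134,.1928]
for n in ("wrist","top"):
    im=viewer.get_image(n);cv2.imwrite(f"pics/e_{n}.png",im["pixels"])
    for d in viewer.pinpoint("roller",im)[:3]: print(n,d["score"],(to_ch(w(d["xyz"],im),q)*1000).round(0))
    o=get_obs();print((to_ch(o["ee_pos"],q)*1000).round(1),o["force"],o["time_s"],px(o["ee_pos"],im))
```

```text
wrist 0.91 [   4. -106.   24.]
[  0.3 -77.3  24.2] [0.1675979  0.16815224 0.13729547] 6.1 [318. 228.]
top 0.83 [-370. -261.   22.]
[  0.5 -78.3  24.2] [0.63410248 0.03437428 0.03598788] 6.2 [358. 143.]
```

View pics/e_wrist.png

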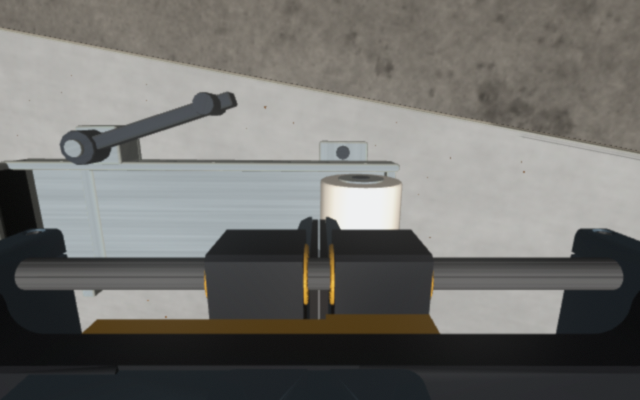

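Run:
```python
from h import *
im=viewer.get_image("scene")
o=get_obs();print(px(o["ee_pos"],im),o["force"])
t=cv2.imread("pics/e_top.png")[90:190,270:430]; s=im["pixels"][120:220,270:430]
cv2.imwrite("pics/f.png",np.vstack([cv2.resize(a,(480,300),interpolation=cv2.INTER_CUBIC) for a in(t,s)]))
```

```text
[351. 192.] [ 0.88551755 -0.72473938  0.55572197]
```

View pics/f.png

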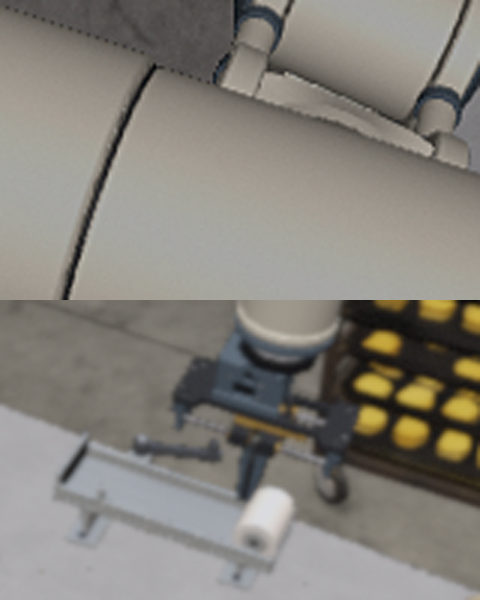

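The fingers have ended up uphill of the roller (scene crop: roller at (262,515), fingertips at (245,495)) with no contact force. The real tips must therefore be higher than the reported TCP. An overlay of points along the tool axis should show by how much.

Run:
```python
from h import *
im=viewer.get_image("scene");o=get_obs();K=8
R=Ro.from_euler("xyz",o["tool_rot"]).as_matrix()
x0,y0=310,150; c=cv2.resize(im["pixels"][y0:y0+70,x0:x0+90],None,fx=K,fy=K,interpolation=cv2.INTER_CUBIC)
for k in range(0,70,10):
    p=cv2.projectPoints(np.array([o["ee_pos"]-R[:,2]*k/1000]),im["rvec"],im["tvec"],im["camera_matrix"],None)[0].ravel()
    u=tuple(int(v) for v in((p-[x0,y0])*K+K/2)); cv2.circle(c,u,3,(0,0,255),-1)
q=[.4977,-.0134,.1928]
for X in([-.033,-.101,.025],[.033,-.101,.025],[0,-.12,.009],[.052,.0615,.027]):
    p=cv2.projectPoints((np.array([q[0],q[1],.038])+CR(q[2])@X)[None],im["rvec"],im["tvec"],im["camera_matrix"],None)[0].ravel()
    u=tuple(int(v) for v in((p-[x0,y0])*K+K/2)); cv2.circle(c,u,4,(255,0,0),-1)
cv2.imwrite("pics/g.png",c)
```

```text
(no output)
```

View pics/g.png

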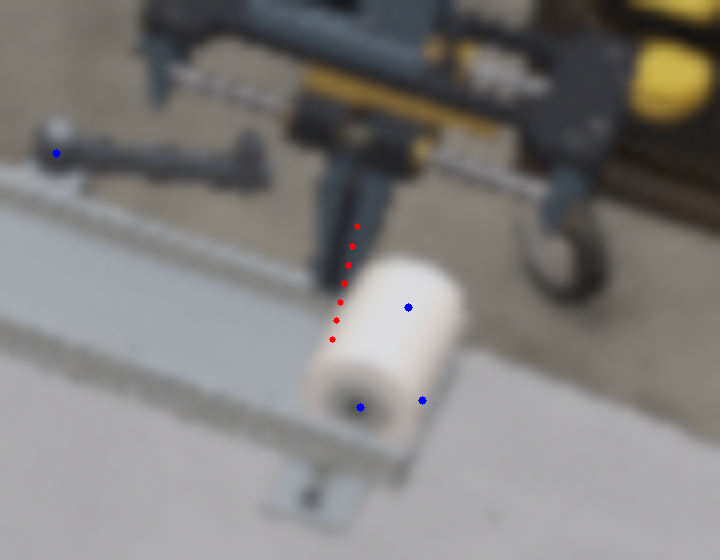

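The overlay shows the true tip (about 325,288) roughly 27 mm above the reported TCP (332,340) along the tool axis. That is why it skimmed over the roller, and the axis itself lines up. I'll go back over, then descend 28 mm deeper.

Emit:
arm_command(plan=[{"xyz":[0,0,-0.4],"turn":[0,0,0]},{"xyz":[0,0.5,-0.4],"turn":[0,0,0]},{"xyz":[0,1.0,-0.4],"turn":[0,0,0]},{"xyz":[0,1.5,-0.4],"turn":[0,0,0]},{"xyz":[0,1.85,-0.4],"turn":[0,0,0]},{"xyz":[0,1.85,0],"turn":[0,0,0]},{"xyz":[0,1.85,0.4],"turn":[0,0,0]},{"xyz":[0,1.85,0.55],"turn":[0,0,0]}])

```text
time_s: 7.1
ee_pos: [0.5293, -0.1793, 0.0144]
tool_rot: [-3.031, 0.003, 0.19]
force: [-0.2, 1.1, -0.3]
width: 0.007
gripper_force: 0.0
```

Emit:
arm_command(plan=[{"xyz":[0,-0.2,0],"turn":[0,0,0]},{"xyz":[0,-0.35,0],"turn":[0,0,0]},{"xyz":[0,-0.5,0],"turn":[0,0,0]},{"xyz":[0,-0.65,0],"turn":[0,0,0]},{"xyz":[0,-0.8,0],"turn":[0,0,0]},{"xyz":[0,-0.95,0],"turn":[0,0,0]},{"xyz":[0,-1.1,0],"turn":[0,0,0]}])

```text
time_s: 7.8
ee_pos: [0.5201, -0.1255, 0.0223]
tool_rot: [-3.033, 0.0, 0.19]
force: [0.9, -1.9, 2.1]
width: 0.002
gripper_force: 1.0
```

```bash
cat > look.py <<'E'
from h import *
q=[.4977,-.0134,.1928]
for n in ("wrist","scene"):
    im=viewer.get_image(n)
    for t in("roller","keeper_post"):
        for d in viewer.pinpoint(t,im)[:3]:
            p=to_ch(w(d["xyz"],im),q)
            if abs(p[0])<.15 and abs(p[1])<.15: print(n,t,round(d["score"],2),(p*1000).round(0))
o=get_obs();print((to_ch(o["ee_pos"],q)*1000).round(1),(CR(q[2]).T@o["force"]).round(1),o["time_s"])
E
python3 look.py
```

```text
wrist keeper_post 0.92 [ 72. -23.  47.]
scene roller 0.58 [ -1. -82.  24.]
scene keeper_post 0.65 [ 74. -19.  47.]
scene keeper_post 0.2 [50. 65. 28.]
[   0.3 -116.1   -3.3] [ 0.2 -1.2  0.1] 8.1
```

The roller is at y −82 mm and moving with the fingers, so I'll keep going.

Emit:
arm_command(plan=[{"xyz":[0,-0.2,0],"turn":[0,0,0]},{"xyz":[0,-0.45,0],"turn":[0,0,0]},{"xyz":[0,-0.75,0],"turn":[0,0,0]},{"xyz":[0,-1.05,0],"turn":[0,0,0]},{"xyz":[0,-1.35,0],"turn":[0,0,0]},{"xyz":[0,-1.65,0],"turn":[0,0,0]},{"xyz":[0,-1.9,0],"turn":[0,0,0]},{"xyz":[0,-2.1,0],"turn":[0,0,0]}])

```text
time_s: 8.9
ee_pos: [0.4999, -0.0222, 0.0336]
tool_rot: [-3.032, 0.001, 0.191]
force: [0.8, -0.7, 0.4]
width: 0.005
gripper_force: 0.4
```

Emit:
arm_command(plan=[{"xyz":[0,-0.15,0],"turn":[0,0,0]},{"xyz":[0,-0.3,0],"turn":[0,0,0]},{"xyz":[0,-0.4,0],"turn":[0,0,0]},{"xyz":[0,-0.5,0],"turn":[0,0,0]},{"xyz":[0,-0.6,0],"turn":[0,0,0]},{"xyz":[0,-0.7,0],"turn":[0,0,0]},{"xyz":[0,-0.8,0],"turn":[0,0,0]},{"xyz":[0,-0.8,0],"turn":[0,0,0]}])

```text
time_s: 9.7
ee_pos: [0.4924, 0.0162, 0.0379]
tool_rot: [-3.032, 0.001, 0.191]
force: [-0.8, -0.1, -0.7]
width: 0.004
gripper_force: 0.0
```

```bash
python3 look.py
```

```text
wrist keeper_post 0.77 [ 70. -23.  47.]
scene roller 0.71 [-3. 60. 20.]
scene keeper_post 0.46 [ 76. -15.  47.]
[ 0.6 29.  -3.4] [-0.6 -0.7 -0.1] 10.0
```

Emit:
arm_command(plan=[{"xyz":[0,-0.08,0],"turn":[0,0,0]},{"xyz":[0,-0.16,0],"turn":[0,0,0]},{"xyz":[0,-0.24,0],"turn":[0,0,0]},{"xyz":[0,-0.32,0],"turn":[0,0,0]},{"xyz":[0,-0.4,0],"turn":[0,0,0]},{"xyz":[0,-0.46,0],"turn":[0,0,0]},{"xyz":[0,-0.52,0],"turn":[0,0,0]},{"xyz":[0,-0.52,0],"turn":[0,0,0]}])

```text
time_s: 10.8
ee_pos: [0.4875, 0.0414, 0.0406]
tool_rot: [-3.032, 0.001, 0.191]
force: [0.3, 0.1, 0.2]
width: 0.006
gripper_force: 0.0
```

```bash
python3 look.py
```

```text
wrist keeper_post 0.91 [ 72. -21.  48.]
scene keeper_post 0.45 [ 77. -18.  47.]
[ 0.7 55.1 -3.4] [0.1 1.  0.4] 11.1
```

Emit:
arm_command(plan=[{"xyz":[0,-0.04,0],"turn":[0,0,0]},{"xyz":[0,-0.08,0],"turn":[0,0,0]},{"xyz":[0,-0.08,0],"turn":[0,0,0]}])

```text
time_s: 11.4
ee_pos: [0.487, 0.045, 0.0412]
tool_rot: [-3.032, 0.001, 0.191]
force: [0.2, -0.5, -0.5]
width: 0.002
gripper_force: 0.1
```

Emit:
arm_command(plan=[{"xyz":[0,-0.04,0],"turn":[0,0,0]},{"xyz":[0,-0.08,0],"turn":[0,0,0]},{"xyz":[0,-0.08,0],"turn":[0,0,0]}])

```text
time_s: 11.7
ee_pos: [0.487, 0.047, 0.0417]
tool_rot: [-3.035, -0.0, 0.191]
force: [0.9, -20.9, -0.2]
width: 0.005
gripper_force: 9.8
```

```bash
python3 look.py
python3 - <<'E'
from h import *
im=viewer.get_image("scene")
cv2.imwrite("pics/i.png",cv2.resize(im["pixels"][130:220,260:380],None,fx=6,fy=6,interpolation=cv2.INTER_CUBIC))
E
```

```text
wrist roller 0.23 [-3. -4. -1.]
wrist keeper_post 0.59 [ 71. -21.  45.]
scene roller 0.78 [-2. 91. 24.]
scene keeper_post 0.57 [ 77. -16.  50.]
[ 1.1 61.3 -3.1] [ -3.6 -19.7   3.1] 12.0
```

View pics/i.png

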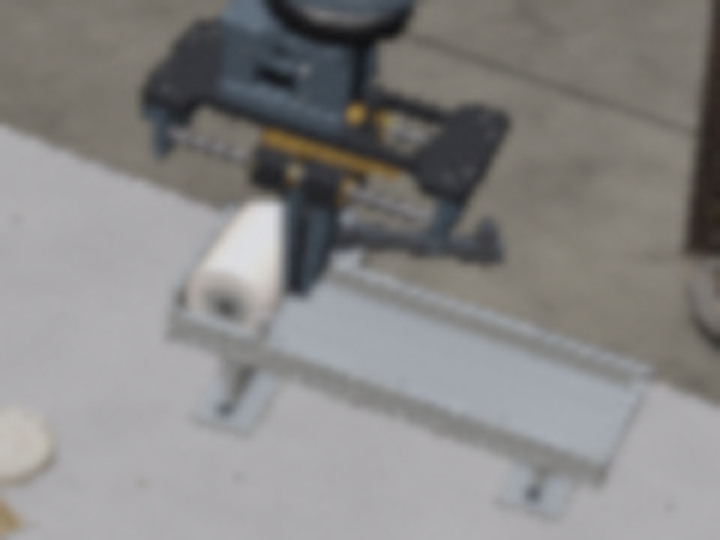

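The roller is at the stop (crop 235,270), with −20 N of push showing solid contact. I'll back off gently and check that it stays.

Emit:
arm_command(plan=[{"xyz":[0,0.06,0],"turn":[0,0,0]},{"xyz":[0,0.12,0],"turn":[0,0,0]},{"xyz":[0,0.3,0],"turn":[0,0,0]},{"xyz":[0,0.7,0],"turn":[0,0,0]},{"xyz":[0,1.0,-0.2],"turn":[0,0,0]},{"xyz":[0,1.0,-0.7],"turn":[0,0,0]},{"xyz":[0,1.0,-1.3],"turn":[0,0,0]},{"xyz":[0,1.0,-1.4],"turn":[0,0,0]}])

```text
time_s: 12.85
ee_pos: [0.499, -0.0089, 0.1089]
tool_rot: [-3.034, -0.003, 0.19]
force: [-0.0, -0.2, 0.0]
width: 0.007
gripper_force: 0.0
```

```bash
python3 look.py
python3 - <<'E'
from h import *
q=[.4977,-.0134,.1928]
for p in([.105,.010,.065],[.105,.010,-.001]): print(move(p,q))
E
```

```text
wrist roller 0.95 [ 4. 91. 25.]
wrist keeper_post 0.78 [ 73. -19.  45.]
scene roller 0.87 [ 0. 91. 26.]
scene keeper_post 0.63 [ 75. -19.  46.]
scene keeper_post 0.35 [  -0. -118.   13.]
[ 0.  13.3 65.9] [-0.6  0.3 -0.7] 13.15
(array([2.1 , 0.06, 0.01]), array([-0.  ,  0.01, -0.02]))
(array([2.1 , 0.06, 1.33]), array([-0.  ,  0.01, -0.02]))
```

The roller stays seated. Next: over and down on the keeper's outer side.

Emit:
arm_command(plan=[{"xyz":[0.7,0.05,0],"turn":[0,0,0]},{"xyz":[1.5,0.05,0],"turn":[0,0,0]},{"xyz":[2.1,0.05,0],"turn":[0,0,0]},{"xyz":[2.1,0.05,0.1],"turn":[0,0,0]},{"xyz":[2.1,0.05,0.5],"turn":[0,0,0]},{"xyz":[2.1,0.05,0.9],"turn":[0,0,0]},{"xyz":[2.1,0.05,1.2],"turn":[0,0,0]},{"xyz":[2.1,0.05,1.33],"turn":[0,0,0]}])

```text
time_s: 13.95
ee_pos: [0.5975, 0.0173, 0.0371]
tool_rot: [-3.031, 0.004, 0.191]
force: [-0.6, 0.3, 0.2]
width: 0.006
gripper_force: 0.0
```

```bash
python3 look.py
python3 - <<'E'
from h import *
q=[.4977,-.0134,.1928]
for p in([72,5.5],[50.7,1.3],[26.9,7],[6.4,24.2],[-4,48.5]): print(move([p[0]/1000,p[1]/1000,-.001],q)[0])
E
```

```text
scene roller 0.53 [-3. 90. 23.]
scene keeper_post 0.6 [ 76. -18.  48.]
[106.   10.2   0.8] [ 0.3 -0.4  0.2] 14.25
[-0.68  0.1   0.04]
[-1.1   0.18  0.04]
[-1.58  0.07  0.04]
[-1.99 -0.27  0.03]
[-2.2  -0.76  0.03]
```

Pushing the keeper round to about 0.8 rad along its arc.

Emit:
arm_command(plan=[{"xyz":[-0.25,0.0,0.04],"turn":[0,0,0]},{"xyz":[-0.5,0.05,0.04],"turn":[0,0,0]},{"xyz":[-0.7,0.1,0.04],"turn":[0,0,0]},{"xyz":[-0.9,0.15,0.04],"turn":[0,0,0]},{"xyz":[-1.1,0.18,0.04],"turn":[0,0,0]},{"xyz":[-1.35,0.15,0.04],"turn":[0,0,0]},{"xyz":[-1.58,0.07,0.04],"turn":[0,0,0]},{"xyz":[-1.58,0.07,0.04],"turn":[0,0,0]}])

```text
time_s: 15.05
ee_pos: [0.5205, -0.0009, 0.037]
tool_rot: [-3.032, 0.002, 0.19]
force: [0.3, -0.2, -0.1]
width: 0.007
gripper_force: 0.0
```

```bash
python3 look.py
python3 - <<'E'
from h import *
q=[.4977,-.0134,.1928]
for p in([26.9,7],[6.4,24.2],[-4,48.5]): print(move([p[0]/1000,p[1]/1000,-.001],q)[0])
E
```

```text
wrist roller 0.94 [ 1. 89. 24.]
wrist keeper_post 0.8 [-14.   3.  48.]
scene roller 0.86 [ 1. 90. 26.]
scene keeper_post 0.45 [-8.  6. 48.]
[27.1  7.  -1.9] [ 0.9 -0.  -0.5] 15.35
[-0.   -0.   -0.02]
[-0.41 -0.34 -0.02]
[-0.62 -0.83 -0.02]
```

The keeper is at about 0.83 rad, so I'll finish the swing.

Emit:
arm_command(plan=[{"xyz":[-0.2,-0.15,0],"turn":[0,0,0]},{"xyz":[-0.41,-0.34,0],"turn":[0,0,0]},{"xyz":[-0.52,-0.55,0],"turn":[0,0,0]},{"xyz":[-0.6,-0.68,0],"turn":[0,0,0]},{"xyz":[-0.62,-0.76,0],"turn":[0,0,0]},{"xyz":[-0.62,-0.8,0],"turn":[0,0,0]},{"xyz":[-0.62,-0.8,0],"turn":[0,0,0]}])

```text
time_s: 16.05
ee_pos: [0.4844, 0.0322, 0.0413]
tool_rot: [-3.032, 0.001, 0.191]
force: [0.2, 0.4, 0.9]
width: 0.005
gripper_force: 0.0
```

```bash
python3 look.py
```

```text
wrist roller 0.94 [ 2. 90. 23.]
scene roller 0.5 [-2. 91. 24.]
scene keeper_post 0.59 [-29.  58.  50.]
[-4.3 47.  -1.9] [-0.7 -0.9 -0.3] 16.35
```

Almost there. I'll press in small steps until the stop tab gives a reaction.

Emit:
arm_command(plan=[{"xyz":[0,-0.04,0],"turn":[0,0,0]},{"xyz":[0,-0.08,0],"turn":[0,0,0]},{"xyz":[0,-0.08,0],"turn":[0,0,0]}])

```text
time_s: 16.65
ee_pos: [0.4843, 0.0339, 0.0416]
tool_rot: [-3.036, 0.0, 0.191]
force: [0.6, -23.9, -4.6]
width: 0.001
gripper_force: 9.6
```

Solid contact at the tab. I'll retract downhill, then up and clear.

Emit:
arm_command(plan=[{"xyz":[0,0.08,0],"turn":[0,0,0]},{"xyz":[0,0.3,0],"turn":[0,0,0]},{"xyz":[0,0.8,0],"turn":[0,0,0]},{"xyz":[0,1.0,-0.5],"turn":[0,0,0]},{"xyz":[0,1.2,-1.2],"turn":[0,0,0]},{"xyz":[0,1.6,-2.0],"turn":[0,0,0]},{"xyz":[0,2.2,-2.6],"turn":[0,0,0]},{"xyz":[0,2.2,-2.6],"turn":[0,0,0]}])

```text
time_s: 17.45
ee_pos: [0.5101, -0.0896, 0.1624]
tool_rot: [-3.036, -0.005, 0.188]
force: [0.3, 0.4, -0.1]
width: 0.004
gripper_force: 0.0
```

```bash
python3 look.py
python3 - <<'E'
from h import *
im=viewer.get_image("wrist");im2=viewer.get_image("scene")
cv2.imwrite("pics/j.png",np.hstack([cv2.resize(im["pixels"],(480,300)),cv2.resize(im2["pixels"][140:210,270:350],(320,300),interpolation=cv2.INTER_CUBIC)]))
E
```

```text
wrist roller 0.62 [ 1. 89. 25.]
wrist keeper_post 0.63 [-32.  56.  47.]
scene roller 0.59 [-1. 90. 23.]
scene keeper_post 0.44 [-30.  60.  47.]
[ -5.2 -57.9 127.1] [-0.8  0.2  0.1] 17.75
```

View pics/j.png

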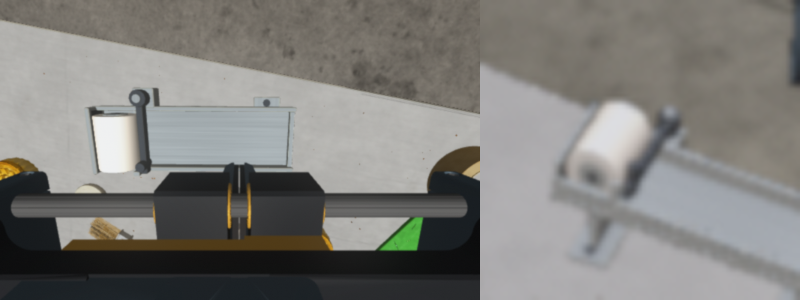

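The roller (115,142) sits at the stop, with the keeper fully across behind it (140,95 to 143,167) and the robot clear. Handing in.

```bash
python3 -c "
from h import *
print(robot.hand_in())"
```

```text
the job is handed in; nothing more can be done
None
```

The middle-sized roller is parked at the top stop with the keeper swung fully across behind it. The job was handed in at about 18 s with the robot touching nothing, and the judge's result was not returned.

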